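# Take the flat battery out of the snap-cover controller box

### The arm

A 7-joint arm with a two-finger parallel gripper is mounted at the origin on the work surface. World frame = base frame: x ahead of the robot, y to its left, z up, the work surface at z = 0. Lengths are in m, angles in rad, forces in N, time in s.
With the tool pointing down it reaches from about 0.35 to 0.9 m from the base axis. Payload 19.9 kg.
Tool frame: the origin (TCP) lies between the finger pads; the fingertips stand 19 mm ahead of it and the grasp point (between the pads) is the TCP; z points along the fingers, y is the line along which they close (so a half turn about z gives the same grasp; the last joint's range is limited). The gripper opens to 94 mm and grips with 3 to 60 N. Pads are 16 mm wide; open, the fingers measure 119 mm over their backs; the gripper's body (75 mm by 177 mm) begins 78 mm behind the grasp point.
Start: joints at [1.252, 0.417, -0.01, 1.614, 0.005, 1.111, -0.053], TCP at [0.171, -0.601, 0.224] pointing down, gripper open.
Joint ranges: [-2.81, 2.81], [-0.39, 2.02], [-1.27, 1.25], [0.06, 2.57], [-1.19, 4.33], [0.19, 2], [-2.82, 2.82]. Speed limits (rad/s): [1.89, 1.89, 2.39, 2.39, 3.01, 3.01, 3.01].

### API

Orientations are given as a 3x3 rotation matrix whose columns are the frame's x, y, z axes.
In Python, from rig import robot gives the robot as it stands. Calls block until the motion is done:
- robot.move_ptp(position, orientation): joint-space move of the TCP to a pose.
- robot.move_linear(position, velocity=0.15, frame=None, threshold=None): straight line of the TCP; frame=None keeps the orientation; velocity is the mean speed in m/s. With threshold (N) it stops when the force on the tool has changed by that much, and returns True; else False.
- robot.goto_joints(angles): joint-space move.
- robot.gripper_to(opening): finger opening in m; the grip force is fixed at half the most; returns when the fingers have stopped.
- robot.pause(seconds).
- robot.ik(position, orientation): joint angles nearest the present ones, or None.
- robot.get_state(): the state.
- robot.grab_frame(name): name is "scene" or "top"; returns the picture (384x512x3 uint8, red, green, blue); there is no depth.
- robot.camera_info(name): a dict with "fx", "fy", "cx", "cy" (pixels), "dist" ([k1, k2, p1, p2, k3] as OpenCV has them; the pictures are not rectified), "rvec" (rotation vector, rad) and "tvec" (3), from world to camera coordinates, as OpenCV has them. Camera axes: x right, y down, z forward; pixel columns grow to the right and rows downward; lengths in m; the calibration is good to about 2 mm. A picture is of the moment at which its call begins. camera_info takes no time and is no camera call.
A pose or a line that the arm cannot do raises robot.PlanningError and nothing moves.
- robot.sign_off(): hands the job in; it is judged then, once.
The state is a dict: "time": time; "qpos": joint angles; "joint_vel": joint speeds; "effort": joint torques, N m; "ee_pos": TCP position; "tool_rot": TCP orientation; "force": force on the tool from outside, world axes, zero at the start; "moment": the same for the moment, N m; "opening": finger opening in m; "grasp_force": force on a finger pad.
Only numpy, scipy, OpenCV 4.12 (cv2) and the standard library are available. Lean on these libraries where they do the work, as an engineer would, in place of code of your own. Each camera call takes 0.05 s, during which the arm holds its last target. There are 200 camera calls.

### The job

The battery in the grey controller box is flat. Lever up the box's snap cover at the pry ledge with the green flat-bladed screwdriver from the tool tray, swing the cover fully open, and move the blue battery pack from its holder into the red used-battery bin. Then press the cover shut until it snaps flush, with the screwdriver back in the tool tray and the other things on the bench left where they are.

Things in the scene. Friction and masses are not known exactly. Their poses are not given: they have to be found in the camera images.
- enclosure: Fixed grey controller box on a plywood board 200 x 210 x 12 mm. Origin: centre of the board's underside, on the bench; x from the front (ledge) to the hinge, y along the hinge, z up. Box 140 (x) x 150 (y) mm, walls 4 mm, rim at z 87 mm. A light-grey hood-shaped cover of the same outline, 25 mm deep, sits on it, top at z 112 mm: no handle, too wide to pinch.
- pry_ledge (a point): Fulcrum: middle of the outer top edge of the dark pry ledge, at (-84, 0, 82) mm in the enclosure's frame, same axes. The ledge is 52 mm wide (y), its flat top at z 82 runs in to the front wall (x -70 to -66) and on through it as a notch 5 mm high under the cover's edge (z 87). A blade slid in level over the ledge goes under the cover's front wall.
- cover (a joint): Cover angle, rad: 0 shut and flush, grows as the front edge rises, end stop 1.92. The snap needs about 7 N up at the front edge (6 to 9 N down to shut it) and lets go after 3 to 5 mm of rise (0.035 rad); below 0.06 rad it hinders closing until pressed past. Otherwise a stiff hinge holds the cover at any angle; 1 to 1.5 N at the edge moves it.
- cover_edge (a point): Middle of the cover's front lower outer edge, 140 mm from the hinge axis; moves with the cover. Shut, it is at (-70, 0, 87) mm in the enclosure's frame. Its axes turn with the cover: x to the hinge, z from the edge to the top. The cover's front wall is 4 mm thick (x 0 to 4), its top plate lies at z 21 to 25 mm.
- cover_hinge (a point): Middle of the hinge axis, at (70, 0, 87) mm in the enclosure's frame.
- holder (a point): Middle of the floor of the black battery holder inside the box, at (0, 0, 28) mm in the enclosure's frame, same axes. Its pocket walls rise 18 mm (to z 46). The circuit board around it is at z 26 mm, its parts no higher than z 42. Fingers have 55 mm of free room on either side (y) of the battery.
- battery: Blue battery pack with black top end and yellow band, 50 (x) x 24 (y) x 68 (z) mm, about 0.13 kg, standing loose in the holder, axes as the enclosure's. Origin: centre of its underside, at z 28 mm in the enclosure's frame, so its top is at z 96 mm, 9 mm above the box's rim; 1.5 to 2 mm play in the holder.
- screwdriver: Flat-bladed screwdriver, green handle with black ribs, lying in the tool tray on a flat of its handle. x axis along the tool towards the blade, z up. Origin: under the front part of the handle, 15 mm below the tool's axis. Handle 30 mm square from x = -75 to 20 mm, steel shaft 6 mm to x = 90, flat blade 9 mm wide (y), 2.5 mm thick (z), to the tip at x = 120 mm. 0.085 kg; balances near x = -10 mm.
- blade_tip (a point): Middle of the blade's tip, at (120, 0, 15) mm in the screwdriver's frame, axes the same.
- tool_tray: Dark grey open tool tray, fixed, 250 (x) x 150 (y) x 20 mm, walls and floor 5 mm. Origin: centre of its underside. The green screwdriver lies along x in its +y half (y = 30 mm), a red cross-head one at y = -40 mm, with its tip the same way.
- battery_bin: Red open bin for used batteries, fixed, 220 (x) x 150 (y) x 45 mm, walls and floor 5 mm. Origin: centre of its underside. Two old black 9 V blocks lie in its +x third; the rest is free. It stands on one side of the controller box, the tool tray on the other, either way round.
- crosshead: Red-handled cross-head screwdriver in the tool tray, same size as the green one; leave it.
- old_block_a: Old black and copper 9 V block, 49 x 27 x 18 mm, lying in the bin; leave it.
- old_block_b: Second such block in the bin; leave it.
- solder_spool: Black solder spool standing on its flange, 60 mm across, 44 mm high; leave it.
- tape_roll: Yellow tape roll lying flat, 90 mm across, 19 mm high; leave it.
- multimeter: Yellow hand-held multimeter lying flat, 150 x 75 x 45 mm; leave it.
- screw_jar: Glass jar with a white cap, 56 mm across, 70 mm high; leave it.
There are look-alikes about, which are no part of the job. What is meant by the screwdriver is not orange or yellow, and is the larger of those in its own colour.

How it is judged:
On the way, in this order (a step that is already met when the one before it is completed fails the run):
1. the screwdriver pries the cover up off its snap (0.045 rad or more, blade bearing on the box or its cover, fingers not) (value of joint cover above 0.045 rad and contact force between screwdriver and enclosure above 0.3 N and contact force between the fingers and enclosure below 0.2 N), for 0.06 s.
2. the cover stands fully open (past 1.4 rad) (value of joint cover above 1.4 rad), for 0.2 s.
3. the battery pack is in the used-battery bin (x of battery in the frame of battery_bin between -0.105 and 0.105 m and y of battery in the frame of battery_bin between -0.07 and 0.07 m and z of battery in the frame of battery_bin below 0.055 m), for 0.2 s.
At the end, for the whole second after the job is handed in: The cover is snapped shut (below 0.02 rad), the battery pack lies or stands at rest inside the red bin (its underside's centre within the walls and under 55 mm high), and the green screwdriver lies at rest in the tool tray, handle and tip within its outline (tip up to 5 mm outside) (all of step 3 and value of joint cover below 0.02 rad and linear speed of each of battery, screwdriver below 0.02 m/s and x of screwdriver in the frame of tool_tray between -0.12 and 0.12 m and y of screwdriver in the frame of tool_tray between -0.07 and 0.07 m and x of blade_tip in the frame of tool_tray between -0.13 and 0.13 m and y of blade_tip in the frame of tool_tray between -0.08 and 0.08 m and z of screwdriver in the frame of tool_tray below 0.035 m); the robot touches nothing.
It fails at once if a thing on the bench, the other screwdriver or an old battery is pushed more than 30 mm (distance of any of crosshead, old_block_a, old_block_b, solder_spool, tape_roll, multimeter, screw_jar from where it was at the start of the episode above 0.03 m).
It also fails if it takes over 72 s, if anything falls off the work surface, if the arm or the gripper's body presses on something with over 40 N, if the wrist force passes 120 N, or if a joint passes its speed limit or range.

## Working session

There is one attempt and no reset: what is moved stays moved. The work goes in short steps, each a Python script; the robot and the scene stay as the last script left them, time stands still between calls to the robot, and variables do not carry over. Pictures are saved under pics/ and viewed, at most 10 in all, crops included, and the job is handed in when it is done.

```bash
ls; mkdir -p pics
python3 - <<'E'
from rig import robot
import cv2
for n in("scene","top"):
    im=robot.grab_frame(n); cv2.imwrite(f"pics/{n}0.png",im[:,:,::-1])
    cv2.imwrite(f"pics/{n}0v.png",cv2.resize(im[:,:,::-1],(800,600),interpolation=cv2.INTER_CUBIC))
    print(n,robot.camera_info(n))
s=robot.get_state();print(s['time'],s['ee_pos'],s['tool_rot'],s['opening'])
E
```

```text
pics
scene {'fx': 347.15789520090533, 'fy': 347.15789520090533, 'cx': 252.94875224042437, 'cy': 186.2554422219571, 'dist': array([0.02762679, 0.        , 0.        , 0.        , 0.        ]), 'rvec': array([ 2.18373482,  1.43256699, -0.44034181]), 'tvec': array([-0.20875029, -0.34834827,  1.25781418])}
top {'fx': 394.61034149035504, 'fy': 394.61034149035504, 'cx': 251.71705459523264, 'cy': 194.1232587734628, 'dist': array([-0.02268944,  0.        ,  0.        ,  0.        ,  0.        ]), 'rvec': array([ 2.17178812, -2.1299588 ,  0.14481661]), 'tvec': array([-0.01513337,  0.50594249,  1.10155609])}
0.1 [ 0.17127226 -0.60073956  0.22390255] [[ 9.61679373e-01  2.74176276e-01 -3.90297595e-04]
 [ 2.74176539e-01 -9.61678820e-01  1.03540751e-03]
 [-9.14567540e-05 -1.10274049e-03 -9.99999388e-01]] 0.09410175295787061
```

View pics/top0v.png

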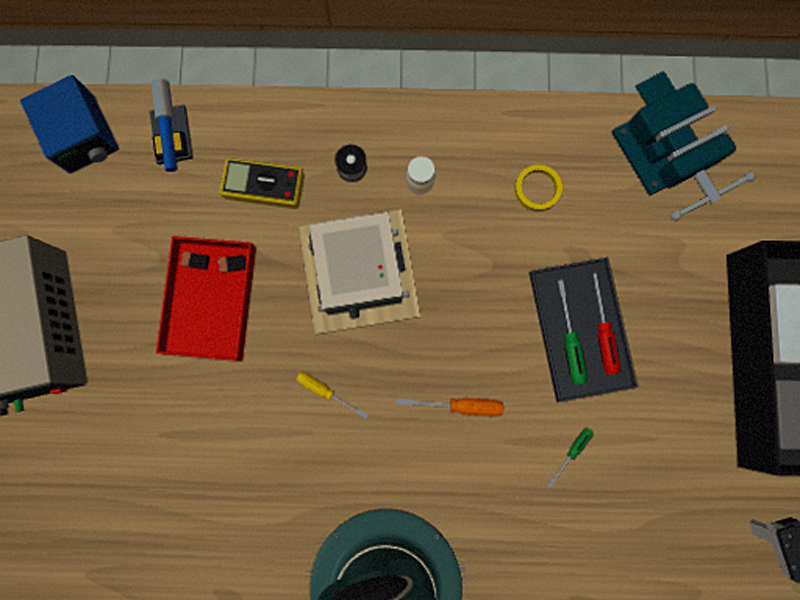

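View pics/scene0v.png

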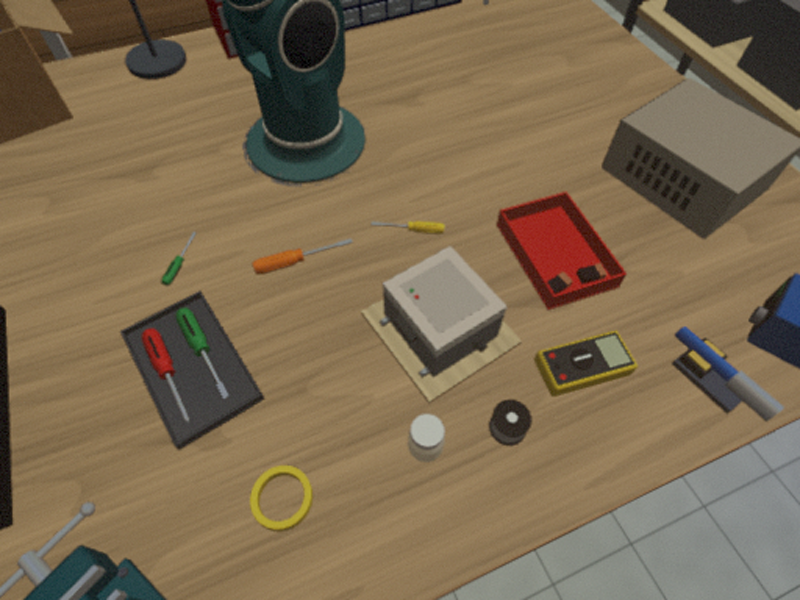

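The top view has these screwdriver candidates (800x600 px):
- Green in the tray, handle (575,358), tip (561,282).
- Small green on the bench, (580,443).
- Red cross-head in the tray, (609,350).
- Orange (477,407) and yellow (316,385) on the bench.

By the description I choose the large green one in the tray. The box is at (360,265), the bin at (207,300) and the tray at (583,330). Next I'll check the choice and the ledge side in one crop.

Run:
```python
import cv2,numpy as np
t=cv2.imread("pics/top0.png");s=cv2.imread("pics/scene0.png")
def c(im,x0,y0,w,h,W,H): return cv2.resize(im[y0:y0+h,x0:x0+w],(W,H),interpolation=cv2.INTER_CUBIC)
a=c(t,185,128,90,90,400,400); b=c(s,225,150,115,115,400,400)
d=c(t,330,155,90,110,400//2,245)[:200,:200]; 
d=cv2.resize(t[160:260,330:410],(160,200),interpolation=cv2.INTER_CUBIC)
e=cv2.resize(s[180:290,70:180],(200,200),interpolation=cv2.INTER_CUBIC)
f=np.zeros((200,800,3),np.uint8);f[:,:160]=d;f[:,200:400]=e
cv2.imwrite("pics/crop1.png",np.vstack([np.hstack([a,b]),f]))
```

```text
(no output)
```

View pics/crop1.png

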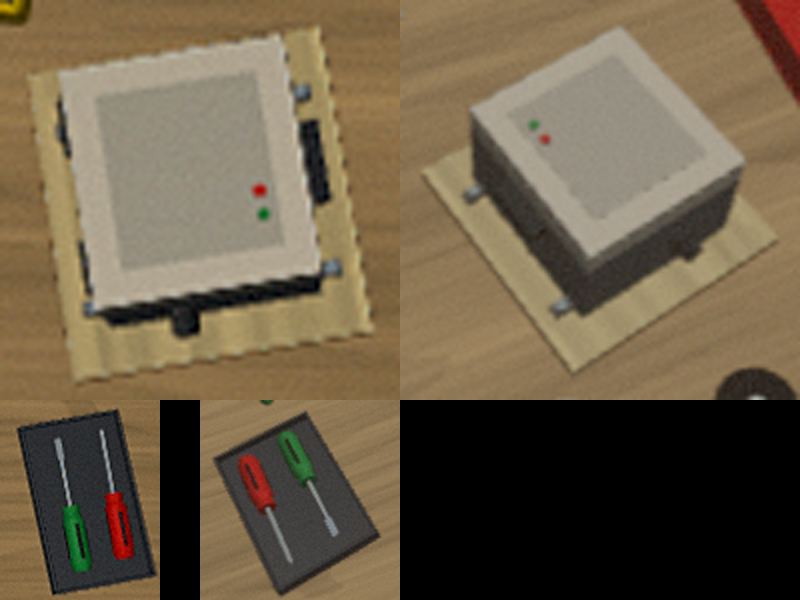

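The crop confirms the large green driver, blade up in the picture. The dark ledge, about 52 mm long, is on the box's right side at top-image pixel (256,164), and the hinges are on the left. So the enclosure's x points to world +y, towards the bin. Now the poses.

```bash
cat > h.py <<'E'
import cv2,numpy as np
from rig import robot
def cam(n):
    c=robot.camera_info(n);K=np.array([[c['fx'],0,c['cx']],[0,c['fy'],c['cy']],[0,0,1]])
    return K,np.array(c['dist']),cv2.Rodrigues(c['rvec'])[0],np.array(c['tvec'])
def ray(n,px):
    K,d,R,t=cam(n);u=cv2.undistortPoints(np.float64(px).reshape(-1,1,2),K,d)[:,0]
    D=np.c_[u,np.ones(len(u))]@R; return -R.T@t,D
def onz(n,px,z):
    C,D=ray(n,px); return C+D*((z-C[2])/D[:,2])[:,None]
def proj(n,P):
    K,d,R,t=cam(n);return cv2.projectPoints(np.float64(P).reshape(-1,1,3),cv2.Rodrigues(R)[0],t,K,d)[0][:,0]
def big(mask,k=3):
    m=cv2.morphologyEx(mask.astype(np.uint8),cv2.MORPH_CLOSE,np.ones((k,k),np.uint8))
    return max(cv2.findContours(m,cv2.RETR_EXTERNAL,cv2.CHAIN_APPROX_NONE)[0],key=cv2.contourArea)[:,0]
def rect(n,cnt,z):
    P=onz(n,cnt,z)[:,:2]; return cv2.minAreaRect(np.float32(P*1000))
E
python3 - <<'E'
from h import *
im=cv2.imread("pics/top0.png");hsv=cv2.cvtColor(im,cv2.COLOR_BGR2HSV);H,S,V=[hsv[...,i].astype(int) for i in range(3)]
def win(m,x0,y0,x1,y1):
    o=np.zeros_like(m);o[y0:y1,x0:x1]=m[y0:y1,x0:x1];return o
print("V/S cover",hsv[150,205],hsv[170,230],"board",hsv[145,262],"tray",hsv[240,370],"wood",hsv[220,300])
cov=big(win((S<50)&(V>130),190,128,275,215)); print("cover",rect("top",cov,.112))
enc=big(win(((S<65)&(V>125)),190,128,275,215)); print("cover2",rect("top",enc,.112))
tr=big(win((V<95)&(S<80),325,155,420,265),7); print("tray",rect("top",tr,.02),rect("top",tr,.0))
bn=big(win(((H<8)|(H>172))&(S>150),90,140,170,240),7); print("bin",rect("top",bn,.045))
g=win((H>50)&(H<80)&(S>110)&(V>50),330,160,385,255);cg=big(g,5);r=rect("top",cg,.03);print("handle",r)
print(np.round(onz("top",[[359.5,181],[256,164]],.02),3), onz("top",[[256,164]],.082))
ti=win((V>120)&(S<60),350,172,372,225); ys,xs=np.nonzero(ti); P=onz("top",np.c_[xs,ys],.02)[:,:2]
print("shaft n",len(xs),"px y",ys.min(),ys.max()); v=cv2.fitLine(np.float32(P),cv2.DIST_HUBER,0,.01,.01).ravel();print(v,P[ys.argmin()],P[ys.argmax()])
for k in("bin blocks",):
    b=win((V<60),90,150,170,185);ys,xs=np.nonzero(b);print(onz("top",[[xs.min(),ys.max()],[xs.max(),ys.max()]],.02))
o=im.copy()
for c in(cov,tr,bn,cg): cv2.drawContours(o,[c.reshape(-1,1,2)],-1,(255,0,255),1)
cv2.imwrite("pics/seg.png",cv2.resize(o[120:270,90:430],(800,353)))
E
```

```text
V/S cover [ 19  47 178] [ 18  38 147] board [ 18 127 143] tray [ 68 198 117] wood [ 18 121 135]
cover ((571.6481323242188, 60.21153259277344), (149.42703247070312, 146.79212951660156), 10.678281784057617)
cover2 ((572.2437133789062, 60.73691177368164), (150.79196166992188, 147.60498046875), 10.677878379821777)
tray ((468.6355285644531, -357.1434326171875), (248.5188751220703, 153.26742553710938), 11.53899097442627) ((470.6651611328125, -363.27496337890625), (252.87986755371094, 155.95692443847656), 11.538990020751953)
bin ((509.71466064453125, 338.0654296875), (159.54278564453125, 219.35813903808594), 86.04643249511719)
handle ((413.14312744140625, -339.2538757324219), (96.00767517089844, 29.982877731323242), 10.848281860351562)
[[ 0.553 -0.321  0.02 ]
 [ 0.598 -0.016  0.02 ]] [[ 0.58454951 -0.01567971  0.082     ]]
shaft n 54 px y 180 212
[ 0.9841276   0.17746249  0.5150816  -0.3249318 ] [ 0.55597836 -0.31627705] [ 0.46207065 -0.33215956]
[[0.529781   0.41979056 0.02      ]
 [0.53287831 0.25798583 0.02      ]]
```

View pics/seg.png

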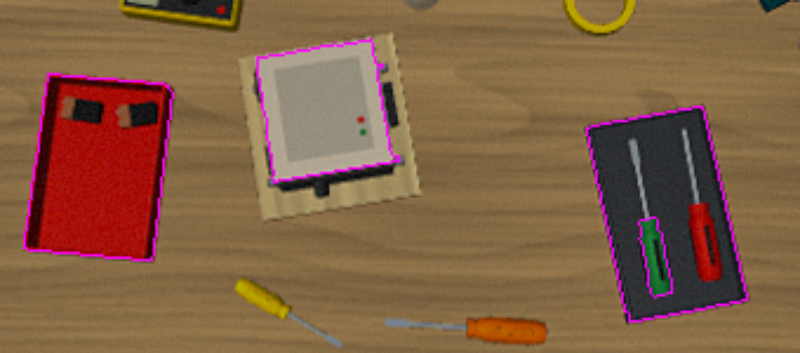

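Segmentation is good. The tray is at (0.469,-0.357), yaw 11.5°, and measures 249x153 mm. The handle is 96x30 mm. The bin is at (0.510,0.338). Bolts on the ledge side inflate the cover mask, so I'll refine that in the same script as the screwdriver pick.

```bash
cat >> h.py <<'E'
def down(a):  # tool z down, x axis at yaw a
    c,s=np.cos(a),np.sin(a); return np.array([[c,s,0],[s,-c,0],[0,0,-1.]])
E
python3 - <<'E'
from h import *
im=cv2.imread("pics/top0.png");hsv=cv2.cvtColor(im,cv2.COLOR_BGR2HSV);S,V=hsv[...,1].astype(int),hsv[...,2].astype(int)
m=np.zeros(S.shape,np.uint8);m[128:215,190:275]=((S<60)&(V>125))[128:215,190:275]
m=cv2.morphologyEx(cv2.morphologyEx(m,cv2.MORPH_CLOSE,np.ones((5,5))),cv2.MORPH_OPEN,np.ones((13,13)))
print("cover",rect("top",big(m),.112))
d=np.zeros(S.shape,np.uint8);d[148:180,250:262]=(V<60)[148:180,250:262]
print("ledge",rect("top",big(d),.082))
# pick: grasp at screwdriver x=+5 of handle (front part)
a=np.radians(10.8);u=np.array([np.cos(a),np.sin(a)])
o=np.array([.413,-.339])+.0275*u; g=o+.004*u
# candidate tool yaws: closing line y perpendicular to tool axis: tool x along u or -u
xe=np.array([-np.sin(np.radians(10.7)),np.cos(np.radians(10.7))])
for k in(0,np.pi):
    q=robot.ik([*g,.12],down(a+k)); print(k,q)
    q2=robot.ik([.60,-.12,.13],down(np.radians(100.7)+k)); print(q2)
print(g)
E
```

```text
cover ((571.0740966796875, 63.01624298095703), (150.1123809814453, 139.45291137695312), 10.006614685058594)
ledge ((584.5631103515625, -14.03991985321045), (51.81636047363281, 9.639288902282715), 10.285201072692871)
0 [ 0.70409047  0.42251356 -0.14356837  1.87758035  0.07838703  0.84687953
 -0.86128176]
[ 0.63630112  0.58514296 -0.6657796   1.71243943  0.41998458  0.99118727
  0.00348241]
3.141592653589793 [ 1.12056755  0.50603315 -0.67726625  1.86356401  0.39506518  0.90956257
  2.0161936 ]
[-0.58093637  0.77339857  1.08088561  1.75460285 -0.76396459  1.09959702
 -2.19522486]
[ 0.44394205 -0.33309749]
```

```bash
cat >> h.py <<'E'
A=np.radians(10.1);E0=np.array([.571,.063,0])
RE=np.array([[-np.sin(A),-np.cos(A),0],[np.cos(A),-np.sin(A),0],[0,0,1]])
def ew(x,y,z): return E0+RE@np.array([x,y,z])/1000   # enclosure mm -> world m
def st(msg=""):
    s=robot.get_state();print(msg,"t%.2f"%s['time'],np.round(s['ee_pos'],4),"F",np.round(s['force'],1),"op %.4f gf %.1f"%(s['opening'],s['grasp_force']));return s
E
python3 - <<'E'
from h import *
a=np.radians(10.8);g=[.444,-.333]
robot.move_ptp([*g,.10],down(a));robot.gripper_to(.046)
robot.move_linear([*g,.027],.15); st("at")
robot.gripper_to(.02); st("grip")
robot.move_linear([*g,.15],.2)
# level, pointing along xe, tip 45 mm in front of the ledge edge
robot.move_ptp(ew(-84-30-116,0,150),down(np.pi/2+A)); st("pre")
for n in("top","scene"): cv2.imwrite(f"pics/{n}1.png",robot.grab_frame(n)[:,:,::-1])
t=cv2.imread("pics/top1.png");s=cv2.imread("pics/scene1.png")
f=lambda im,x,y:cv2.resize(im[y:y+130,x:x+130],(400,400),interpolation=cv2.INTER_CUBIC)
p=proj("top",[ew(-114,0,143)])[0];q=proj("scene",[ew(-114,0,143)])[0];print(p,q)
cv2.imwrite("pics/c2.png",np.hstack([f(t,int(p[0])-45,int(p[1])-65),f(s,int(q[0])-65,int(q[1])-65)]))
E
```

```text
at t3.10 [ 0.444  -0.333   0.0269] F [ 0.6 -0.9  0. ] op 0.0459 gf 0.0
grip t3.50 [ 0.4443 -0.3332  0.0275] F [-0.  -0.6  4.1] op 0.0299 gf 29.9
pre t5.25 [ 0.6105 -0.1645  0.149 ] F [ 0.4 -1.  -0.9] op 0.0299 gf 29.9
[269.03640979 156.97599711] [244.8982059  201.89914462]
```

View pics/c2.png

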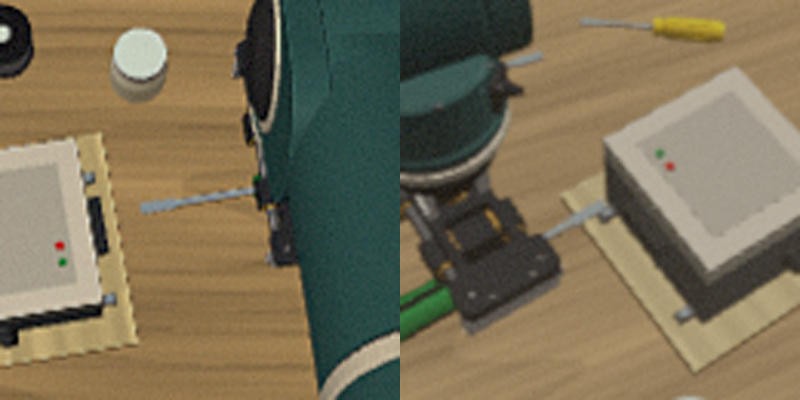

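The grasp is good: in both views the tip is within about 1.5 px of prediction. Now I'll touch down on the ledge and slide in.

```bash
cat >> h.py <<'E'
def enc(p): return RE.T@(np.array(p)-E0)*1000
E
python3 - <<'E'
from h import *
R=down(np.pi/2+A)
robot.move_linear(ew(-76-116,0,108),.12,R); s=st("above"); print(enc(s['ee_pos']))
hit=robot.move_linear(ew(-76-116,0,80),.03,R,threshold=2); s=st(f"down {hit}"); e=enc(s['ee_pos']);print(e)
if hit:
    robot.move_linear(ew(-76-116,0,e[2]+0.9),.03,R); s=st("up"); print(enc(s['ee_pos']))
    h2=robot.move_linear(ew(-57-116,0,e[2]+0.9),.04,R,threshold=5); s=st(f"in {h2}"); print(enc(s['ee_pos']))
for n in("top","scene"): cv2.imwrite(f"pics/{n}2.png",robot.grab_frame(n)[:,:,::-1])
E
```

```text
above t5.97 [ 0.6049 -0.1264  0.1083] F [ 0.7 -0.2 -0.5] op 0.0300 gf 29.9
[-1.92460040e+02 -1.76532537e-01  1.08330934e+02]
down True t6.62 [ 0.6041 -0.1262  0.0881] F [ 0.6 -1.   1.3] op 0.0299 gf 30.0
[-192.07015243    0.63561873   88.0532383 ]
up t6.88 [ 0.6046 -0.1259  0.0889] F [ 0.5  0.3 -0.5] op 0.0301 gf 30.0
[-1.91883566e+02  5.42908506e-03  8.89413781e+01]
in False t7.50 [ 0.6014 -0.1073  0.089 ] F [ 0.2  0.5 -0.3] op 0.0297 gf 30.0
[-1.73005204e+02 -3.08288673e-02  8.89842590e+01]
```

```bash
cat >> h.py <<'E'
def tilt(al):  # tool pitched tip-up by al about enclosure y
    c,s=np.cos(al),np.sin(al); P=RE@np.array([[c,0,-s],[0,1,0],[s,0,c]])@RE.T
    return P@down(np.pi/2+A)
L,H=116,-4.8
def tcp_for_tip(x,z,al,y=0):
    c,s=np.cos(al),np.sin(al); return ew(x-L*c+H*s,y,z-L*s-H*c)
E
python3 - <<'E'
from h import *
def piv(d,lift=0):
    al=np.radians(d);c,s=np.cos(al),np.sin(al);x,z=-89,6.1
    robot.move_linear(ew(-84+x*c-z*s,0,82+x*s+z*c+lift),.05,tilt(al)); s_=st(f"a{d} l{lift}")
piv(3);piv(8);piv(14);piv(20);piv(20.5,3);piv(20.5,6)
robot.pause(.1)
for n in("top","scene"): cv2.imwrite(f"pics/{n}3.png",robot.grab_frame(n)[:,:,::-1])
t=cv2.imread("pics/top3.png");s=cv2.imread("pics/scene3.png")
f=lambda im,x,y:cv2.resize(im[y:y+130,x:x+130],(400,400),interpolation=cv2.INTER_CUBIC)
cv2.imwrite("pics/c3.png",np.hstack([f(t,185,110),f(s,220,135)]))
E
```

```text
a3 l0 t7.86 [ 0.6014 -0.1086  0.0833] F [-0.6 -1.9  1.1] op 0.0299 gf 30.0
a8 l0 t8.17 [ 0.6013 -0.1078  0.0756] F [ 0.3 -0.9  1.6] op 0.0299 gf 30.0
a14 l0 t8.50 [ 0.6011 -0.1065  0.0664] F [-0.5 -5.6  0.7] op 0.0299 gf 30.0
a20 l0 t8.83 [ 0.6008 -0.104   0.0574] F [ 0.3 -2.2  0.8] op 0.0301 gf 30.0
a20.5 l3 t9.08 [ 0.6009 -0.1031  0.0601] F [-1.2  1.5 -0.6] op 0.0298 gf 30.0
a20.5 l6 t9.33 [ 0.6008 -0.1036  0.0628] F [ 0.   1.1 -1.1] op 0.0293 gf 30.0
```

View pics/c3.png

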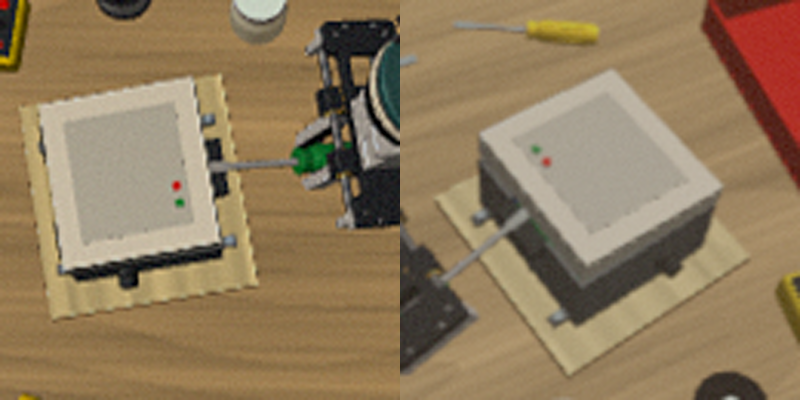

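The gap has opened: green shows under the cover edge, and the blade is seated under it. Now I'll continue lifting along the hinge arc.

```bash
cat >> h.py <<'E'
def T(th,r=110,h=21): return 70-r*np.cos(th)+h*np.sin(th), 87+r*np.sin(th)+h*np.cos(th)
E
python3 - <<'E'
from h import *
s=st();e=enc(s['ee_pos']);al=np.radians(20.5)
x=e[0]+L*np.cos(al)-H*np.sin(al);z=e[2]+L*np.sin(al)+H*np.cos(al);print("tip",x,z)
robot.move_linear(tcp_for_tip(x+2,z+6,al),.06,tilt(al));st("up6")
for th in(.2,.35,.5):
    al=np.radians(22);robot.move_linear(tcp_for_tip(*T(th),al),.08,tilt(al));st(f"th{th}")
for n in("top","scene"): cv2.imwrite(f"pics/{n}4.png",robot.grab_frame(n)[:,:,::-1])
t=cv2.imread("pics/top4.png");s=cv2.imread("pics/scene4.png")
f=lambda im,x,y:cv2.resize(im[y:y+130,x:x+130],(400,400),interpolation=cv2.INTER_CUBIC)
cv2.imwrite("pics/c4.png",np.hstack([f(t,185,110),f(s,220,115)]))
E
```

```text
t9.53 [ 0.6007 -0.104   0.0625] F [-0.   0.1 -1. ] op 0.0297 gf 30.0
tip -59.26364442054455 98.66785836343809
up6 t9.79 [ 0.6006 -0.1019  0.069 ] F [ 0.5 -0.  -1. ] op 0.0299 gf 30.0
th0.2 t10.35 [ 0.5961 -0.0778  0.0906] F [ 0.1 -0.3 -0.7] op 0.0297 gf 30.0
th0.35 t10.71 [ 0.595  -0.0702  0.1061] F [ 0.3  0.1 -0.9] op 0.0298 gf 30.0
th0.5 t11.07 [ 0.5933 -0.0605  0.1197] F [-0.7 -0.6 -1.5] op 0.0303 gf 30.0
```

View pics/c4.png

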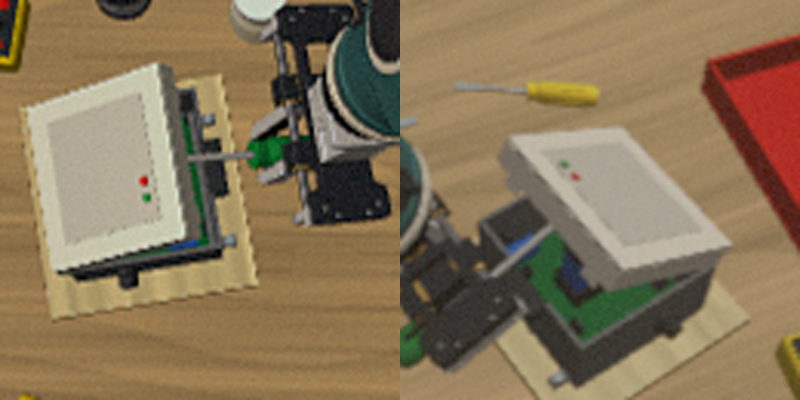

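The cover is open at about 0.5 rad, pushed by the blade. I'll carry on past vertical, then retreat and return the screwdriver.

Run:
```python
from h import *
al=np.radians(22)
for th in(.75,1.0,1.25,1.45,1.62):
    robot.move_linear(tcp_for_tip(*T(th),al),.12,tilt(al))
st("open");robot.pause(.25)
x,z=T(1.62)
robot.move_linear(tcp_for_tip(x-110,z+10,al),.25,tilt(al));st("back")
cv2.imwrite("pics/top5.png",robot.grab_frame("top")[:,:,::-1]);cv2.imwrite("pics/scene5.png",robot.grab_frame("scene")[:,:,::-1])
a=np.radians(10.8);g=[.444,-.333]
robot.move_ptp([*g,.13],down(a))
robot.move_linear([*g,.032],.15,down(a))
print("touch",robot.move_linear([*g,.026],.02,threshold=2.5));st()
robot.gripper_to(.046);robot.move_linear([*g,.12],.2);st("released")
for n in("top","scene"): cv2.imwrite(f"pics/{n}6.png",robot.grab_frame(n)[:,:,::-1])
t=cv2.imread("pics/top6.png");s=cv2.imread("pics/scene6.png")
f=lambda im,x,y:cv2.resize(im[y:y+150,x:x+150],(400,400),interpolation=cv2.INTER_CUBIC)
cv2.imwrite("pics/c6.png",np.hstack([f(t,185,100),f(s,210,100)]))
```

```text
open t12.96 [0.5732 0.0503 0.1568] F [-0.6 -0.8  0.1] op 0.0298 gf 30.0
back t13.80 [ 0.5926 -0.0586  0.1668] F [-0.4  0.2 -0.7] op 0.0297 gf 30.0
touch True
 t16.18 [ 0.4447 -0.3333  0.0284] F [ 0.9 -0.5  2.2] op 0.0296 gf 30.0
released t17.27 [ 0.4438 -0.333   0.1198] F [-0.1  0.  -0.8] op 0.0459 gf 0.0
```

View pics/c6.png

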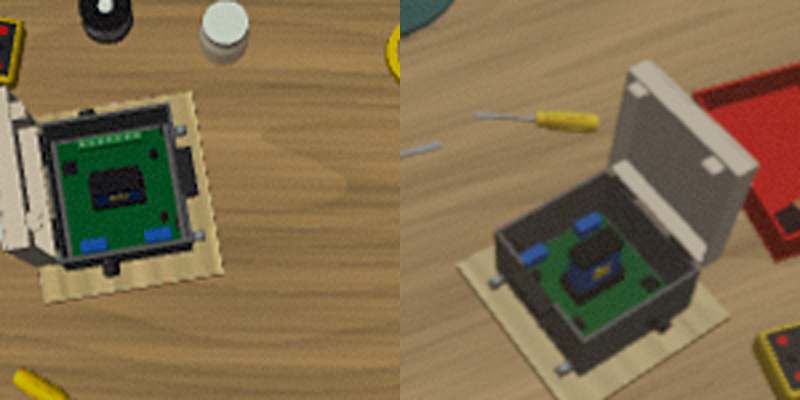

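The cover stands past vertical, and the battery top is visible at crop (117,188). Now the battery.

Run:
```python
from h import *
b=onz("top",[[228.9,170.5]],.096)[0];print("battery top",b,"enc",enc(b))
R=down(np.pi/2+A)
robot.move_ptp(ew(0,0,230),R);robot.gripper_to(.06)
robot.move_linear(ew(0,0,79),.2,R,threshold=12);st("at")
robot.gripper_to(.01);st("grip")
robot.move_linear(ew(0,0,310),.2,R);st("lift")
cv2.imwrite("pics/scene7.png",robot.grab_frame("scene")[:,:,::-1])
d=[.478,.340]
robot.move_linear([*d,.30],.25,R)
robot.move_linear([*d,.075],.2,R)
print(robot.move_linear([*d,.052],.03,R,threshold=3));st("down")
robot.gripper_to(.05);robot.move_linear([*d,.20],.2,R);st("rel")
for n in("top","scene"): cv2.imwrite(f"pics/{n}8.png",robot.grab_frame(n)[:,:,::-1])
t=cv2.imread("pics/top8.png");s=cv2.imread("pics/scene8.png")
f=lambda im,x,y,w=150:cv2.resize(im[y:y+w,x:x+w],(400,400),interpolation=cv2.INTER_CUBIC)
cv2.imwrite("pics/c8.png",np.vstack([np.hstack([f(t,300,130),f(s,270,90)])]))
```

```text
battery top [0.56191084 0.05842456 0.096     ] enc [-2.91059894  9.75069005 96.        ]
at t20.32 [0.5716 0.0633 0.08  ] F [-0.3  0.9  0. ] op 0.0599 gf 0.0
grip t20.98 [0.5715 0.0631 0.0792] F [ 4.9  0.5 -0.9] op 0.0240 gf 29.9
lift t22.29 [0.5706 0.0628 0.3088] F [ 0.4 -0.4 -2.2] op 0.0240 gf 30.0
True
down t25.55 [0.478  0.34   0.0557] F [1.3 0.8 3.4] op 0.0237 gf 30.0
rel t27.03 [0.4777 0.3395 0.1989] F [ 0.2  0.3 -0.3] op 0.0498 gf 0.0
```

View pics/c8.png

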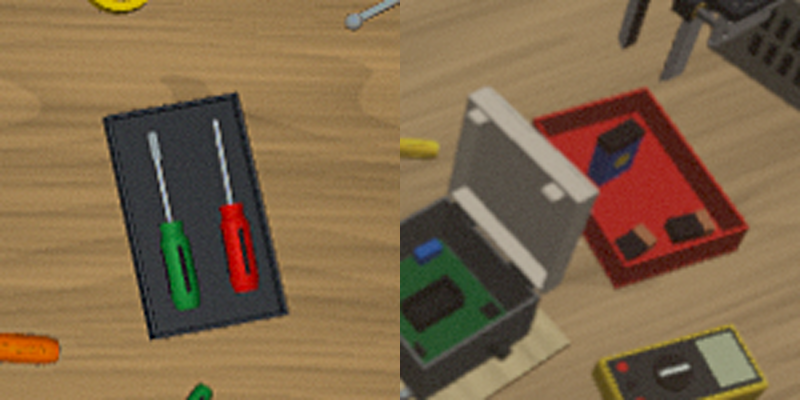

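The battery stands in the bin clear of the old blocks, and the green driver lies in the tray at its old place. Now I'll close the cover.

Run:
```python
from h import *
R=down(np.pi/2+A)
robot.gripper_to(0.0)
def P(th,r=110,dx=0):
    x,z=T(th,r,25); return ew(x+10*np.sin(th)+dx,0,z+19)
robot.move_linear(P(1.7,110,30),.2,R)
for th in(1.5,1.25,1.0,.75,.5,.3,.15):
    if robot.move_linear(P(th),.12,R,threshold=25): print("stop",th);break
st("low")
p=P(.15)
robot.move_linear(p+[0,0,.03],.15,R)
robot.move_linear(ew(-55,0,170),.15,R)
h=robot.move_linear(ew(-55,0,126),.04,R,threshold=22);s=st(f"press {h}");print(enc(s['ee_pos']))
cv2.imwrite("pics/s9.png",robot.grab_frame("scene")[:,:,::-1])
```

```text
low t31.70 [0.5766 0.0299 0.1468] F [ 0.3  0.6 -0.2] op 0.0008 gf 0.0
press True t33.27 [0.581  0.0084 0.1308] F [-6.3 -2.6 20.3] op 0.0002 gf 9.9
[-55.49997034  -0.22711401 130.75153331]
```

Run:
```python
from h import *
R=down(np.pi/2+A)
robot.move_linear(ew(-55,0,220),.15,R)
robot.move_linear(ew(-200,0,260),.25,R);st()
for n in("top","scene"): cv2.imwrite(f"pics/{n}10.png",robot.grab_frame(n)[:,:,::-1])
t=cv2.imread("pics/top10.png");s=cv2.imread("pics/scene10.png");s0=cv2.imread("pics/scene0.png")
f=lambda im,x,y,w=130:cv2.resize(im[y:y+w,x:x+w],(400,300 if 0 else 400),interpolation=cv2.INTER_CUBIC)
print("scene cover diff vs start:",cv2.absdiff(s,s0)[160:235,248:325].mean(),"noise",cv2.absdiff(s,s0)[330:380,100:300].mean())
g=cv2.resize(s,(266,200));f2=np.zeros((200,800,3),np.uint8);f2[:,:266]=g;f2[:,270:536]=cv2.resize(t,(266,200))
cv2.imwrite("pics/c10.png",np.vstack([np.hstack([f(s0,225,140),f(s,225,140)]),f2]))
```

```text
t34.83 [ 0.6057 -0.1325  0.2593] F [0.  0.4 0.3] op 0.0002 gf 0.0
scene cover diff vs start: 7.998152958152958 noise 7.995
```

View pics/c10.png

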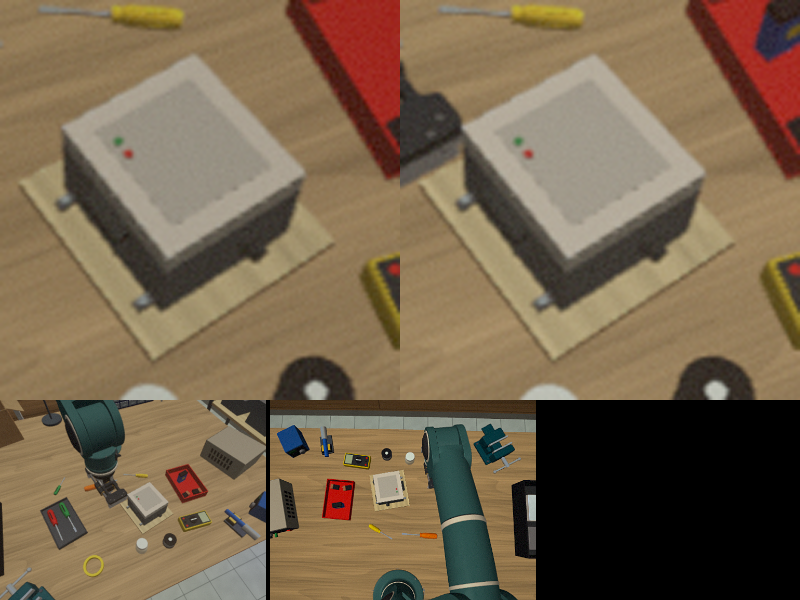

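The cover looks the same as at the start: the picture difference over it is at noise level. The battery is in the bin and the driver in the tray, so I'm handing in.

```bash
python3 -c "
from rig import robot
print(robot.sign_off())"
```

```text
the job is handed in; nothing more can be done
None
```

I pried the cover open with the green screwdriver, moved the battery to the red bin, pressed the cover shut flush and put the screwdriver back in its tray; I handed the job in at about 35 s, and the rig gave no verdict.

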